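# Dock a loaded case pan behind the lip of its sloping rack

### The arm

A 6-joint arm with a two-finger parallel gripper is mounted at the origin on a cart in front of the work surface, level with it; the furniture and walls round the work are solid. World frame = base frame: x ahead of the robot, y to its left, z up, the work surface at z = 0. Lengths are in m, angles in degrees, forces in N, time in s.
With the tool pointing down it reaches from about 0.275 to 0.725 m from the base axis. Payload 15.9 kg.
Tool frame: the origin (TCP) lies midway between the tips of the shut fingers; the grasp point (between the pads) lies 19 mm behind it; z points along the fingers, y is the line along which they close (so a half turn about z gives the same grasp; the last joint's range is limited). The gripper opens to 85 mm and grips with 20 to 120 N. Pads are 22 mm wide; open, the fingers measure 114 mm over their backs; the gripper's body (76 mm by 85 mm) begins 54 mm behind the grasp point. The pads swing forward as they close: fully open they stand 13 mm farther back than shut.
Start: joints at [-66.578, 12.198, -1.971, 75.831, 0, 90], TCP at [0.199, -0.459, 0.231] pointing down, gripper open.
Joint ranges: [-170.91, 170.91], [-42.67, 98.43], [-65.05, 77.54], [-120.47, 116.71], [-90, 82.35], [-180, 180]. Speed limits (degrees/s): [108.29, 108.29, 136.94, 147.25, 180, 180].

### API

Orientations are given as a 3x3 rotation matrix whose columns are the frame's x, y, z axes.
In Python, from plant import sense, viewer, finish_job, search_frame gives the robot as it stands.
- The arm moves only by the shell command python3 -m pendant 'ROWS'. ROWS is JSON, a list of rows, each an object of numbers: "dx", "dy", "dz": the shift along the world's x, y, z in cm; "twist": the turn about the world's z in degrees; "fingers": the finger opening in cm, from 0 to 8.54. A call has 1 to 8 rows; each row is the pose to reach, as a shift and turn from the pose commanded when the call began; what a row does not reach only later rows make up. A row lasts 1/12 s, in which the tool goes at most 41.7 mm and 7.16 degrees, less where a joint would pass 70% of its speed; a pose out of reach is approached as far as the arm can. A call with a gripper value outside its range is refused whole. The fingers move at their own pace and stop on an object; the grip force is fixed at half the most. Time passes only in rows, so rows that repeat a pose let the fingers close. It gives the time, the measured TCP pose, the force, the opening and the grip force at its end, in the units of the state.
- sense(): the state, without advancing time (a new reading comes with each control period).
- viewer.get_image(name): name is "scene" or "top"; returns a dict with "img" (420x560x3 uint8, blue, green, red), "mtx" (3x3 intrinsics, pixels), "T" (4x4, takes a point from camera to world coordinates). Camera axes: x right, y down, z forward; pixel columns grow to the right and rows downward; lengths in m; the calibration is good to about 2 mm. A picture is of the moment at which its call begins. There is no depth.
- finish_job(): hands the job in; it is judged then, once.
Trained networks look in a picture, given as the dict that the camera call returned (one of the last four; its "shot" number tells which), for a name from the list of things; names that differ only in an ending like _2 or _b are one class to them, and where a whole thing is asked for, a point or a joint stands for the part that bears it (a point fixed in the world has none). Each returns a list of dicts, best first, with "confidence" (0 to 1); they miss things now and then, are a little off and sometimes report something else, mostly with a low value. They report only what shows in the picture. A call takes as long as a camera call.
- search_frame(name, picture): "position" ([column, row] in pixels, amid what is visible of it).
The state is a dict: "clock": time; "q": joint angles; "dq": joint speeds; "effort": joint torques, N m; "position": TCP position; "orientation": TCP orientation; "force": force on the tool from outside, world axes, zero at the start; "ft_torque": the same for the moment, N m; "gripper_width": opening from 0.0 (shut) to 1.0 (fully open); "grasp_force": force on a finger pad.
Only numpy, scipy, OpenCV 4.12 (cv2) and the standard library are available. Lean on these libraries where they do the work, as an engineer would, in place of code of your own. Each camera call takes 0.05 s, during which the arm holds its last target. There are 200 camera calls.

### The job

Put the plaster model of the lower jaw (the open horseshoe, not the one with the palate) into the white case pan so that it lies flat inside, and let go of it. Then push the loaded pan up the sloping dock, keeping it on the surface and never lifting it, until its rear edge drops behind the steel lip and it rests flat on the slope. Push gently, never forcing it against the lip or the dock's end stop, have the model still lying flat in it at the end, and leave the other model, the two jars and the burner alone.

Things in the scene. Friction and masses are not known exactly. Their poses are not given: they have to be found in the camera images.
- jaw_lower: Loose cream plaster model of a lower jaw, open horseshoe 42 x 62 x 16 mm, 0.07 kg. Origin: centre of underside; z up, +x towards the heels (open end), y across the heels. Collides as its convex outline: sides near parallel, 60 to 62 mm apart, from x = +6 to +20 mm; it narrows towards the front teeth at -x. Starts on the bare worktop left of the mat, 3 mm below the mat's top.
- jaw_upper: Loose cream plaster model of an upper jaw with filled-in palate, 55 x 63 x 21 mm, 0.11 kg. Origin: centre of underside. Bystander beside the lower model; which of the two stands farther left varies.
- pan: Loose white open pan, about 0.32 kg (varies), 76 long (x) x 110 wide (y) x 22 mm high. Origin: centre of underside; +x to its nose (goes up first, chamfered underside), rear wall's outer face at x = -38 mm. Walls and floor 3 mm; clear inside 70 x 104 mm, floor flat from x = -35 to +27 mm. Starts on the mat (z = 0) in front of the dock's mouth, nose towards it, askew by up to 0.12 rad and 7 mm.
- dock: Fixed aluminium dock: a plate sloping up at 12 degrees from a flush front edge, 136 wide, 196 mm long, between side rails 120 mm apart that stand 14 mm above it; flared guides at the mouth, 22 mm high, reach 30 mm before the front edge and open to 160 mm. Origin: middle of the front edge at mat height (z = 0); x level, uphill; z up. See ramp for its stop.
- ramp (a point): Same point, axes along the slope: x uphill, z square to the surface. A steel stop frame is clamped on it at an unmeasured setting q, 0 to 28 mm: lip across the channel, 5 mm high, sloping front, steep rear face at x = q + 46 mm; rubber buffer, face at q + 125.5 mm, yields 5 mm at 1.5 N/mm, then rigid. Sliding takes 1 to 8 N; fingers that hold the pan's rear down by friction jam it on the lip.
- wax_jar: Jar of modelling wax, 45 mm diameter, 42 mm high, to the right beyond the pan. Bystander; origin at the centre of its underside.
- wax_jar_small: Smaller jar of modelling wax, 36 mm diameter, 42 mm high, near the front edge. Bystander; origin at the centre of its underside.
- burner: Glass spirit burner, 47 mm diameter, 59 mm high, beyond the plaster models. Bystander; origin at the centre of its underside.

How it is judged:
By the outcome, as a careful person would: the job done as asked, in the order asked, and still so for the second after the job is handed in, with the robot touching nothing.
It also fails if it takes over 72 s, if anything falls off the work surface, if the arm or the gripper's body presses on something with over 40 N, if the wrist force passes 120 N, or if a joint passes its speed limit or range.

## Working session

There is one attempt and no reset: what is moved stays moved. The work goes in short steps, Python scripts to look and compute and a shell command to move; the robot and the scene stay as the last step left them, time stands still between calls to the robot, and variables do not carry over. Pictures are saved under pics/ and viewed, at most 10 in all, crops included, and the job is handed in when it is done.

```bash
ls; mkdir -p pics
cat > h.py <<'E'
import numpy as np, cv2
from plant import sense, viewer, finish_job, search_frame
def ray(p,uv,z):
    T=p["T"];d=T[:3,:3]@np.linalg.inv(p["mtx"])@np.array([uv[0],uv[1],1.]);o=T[:3,3]
    return o+d*(z-o[2])/d[2]
def proj(p,X):
    T=np.linalg.inv(p["T"]);c=p["mtx"]@(T[:3,:3]@np.asarray(X)+T[:3,3]);return c[:2]/c[2]
E
python3 - <<'E'
from h import *
for n in ["top","scene"]:
    p=viewer.get_image(n);cv2.imwrite(f"pics/{n}0.png",p["img"])
    print(n,p["T"].round(3).tolist(),p["mtx"].round(1).tolist())
    for k in ["jaw_lower","jaw_upper","pan","dock","wax_jar","wax_jar_small","burner"]:
        for r in search_frame(k,p)[:2]:
            print(k,np.round(r["position"],1),round(r["confidence"],2),ray(p,r["position"],0.01).round(3))
print(sense())
E
```

```text
pics
top [[0.005, -0.974, 0.226, 0.345], [-1.0, -0.004, 0.004, 0.028], [-0.003, -0.226, -0.974, 1.047], [0.0, 0.0, 0.0, 1.0]] [[422.9, 0.0, 280.5], [0.0, 422.9, 210.3], [0.0, 0.0, 1.0]]
jaw_lower [118.  246.7] 0.61 [0.491 0.433 0.01 ]
jaw_upper [157.5 240. ] 0.97 [0.509 0.336 0.01 ]
pan [414.5 237.3] 0.56 [ 0.518 -0.301  0.01 ]
dock [479.2 241.4] 0.96 [ 0.508 -0.46   0.01 ]
dock [346.6 268.2] 0.7 [ 0.441 -0.13   0.01 ]
wax_jar [379.8 172.4] 0.6 [ 0.686 -0.223  0.01 ]
wax_jar_small [343.6 268.1] 0.61 [ 0.441 -0.123  0.01 ]
burner [174.8 195.1] 0.6 [0.624 0.3   0.01 ]
scene [[-0.694, -0.5, 0.517, -0.188], [-0.72, 0.473, -0.508, 0.784], [0.01, -0.725, -0.689, 1.045], [0.0, 0.0, 0.0, 1.0]] [[454.8, 0.0, 272.1], [0.0, 454.8, 207.2], [0.0, 0.0, 1.0]]
jaw_lower [184.2 299.9] 0.72 [0.491 0.447 0.01 ]
jaw_upper [211.7 276.1] 0.61 [0.503 0.342 0.01 ]
pan [351.  172.3] 0.77 [ 0.526 -0.314  0.01 ]
pan [369.1 159.7] 0.17 [ 0.526 -0.421  0.01 ]
dock [366.5 160.1] 0.79 [ 0.531 -0.412  0.01 ]
wax_jar [302.6 161.9] 0.72 [ 0.687 -0.231  0.01 ]
wax_jar_small [334.4 209.2] 0.68 [ 0.442 -0.123  0.01 ]
bu
[... 190 characters left out ...]
     -1.55296482e-03,  9.00018193e+01]), 'dq': array([-0.04634262,  0.00514759, -0.04762523,  0.01010311,  0.03761593,
       -0.07230405]), 'effort': array([ 3.71390726e-06, -6.85904074e+01,  4.87320328e+01,  1.01941645e-03,
       -1.40462689e-04,  2.22653154e-05]), 'position': array([ 0.19873718, -0.45878358,  0.23131645]), 'orientation': array([[ 9.17611813e-01,  3.97477747e-01, -2.24023136e-05],
       [ 3.97477747e-01, -9.17611814e-01, -1.64726817e-05],
       [-2.71041520e-05,  6.21110621e-06, -1.00000000e+00]]), 'force': array([-0.67949285, -0.53217787,  0.7979553 ]), 'ft_torque': array([ 0.05922199, -0.04385383,  0.01448119]), 'grasp_force': 0.0, 'gripper_width': 0.9973280268765679}
```

View pics/top0.png

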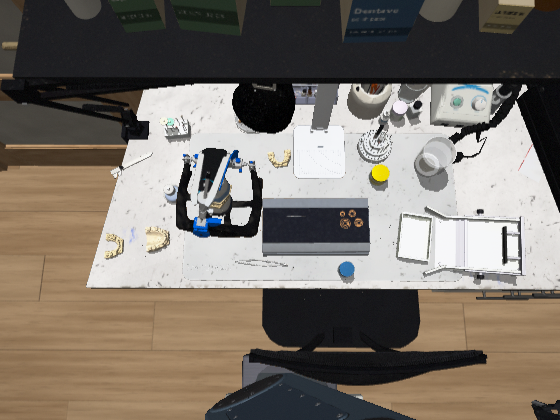

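View pics/scene0.png

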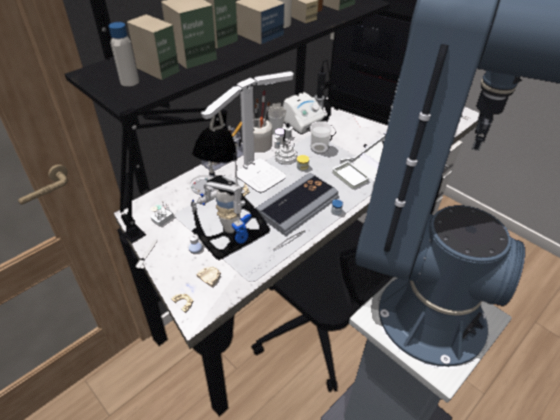

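The top view shows the lower jaw at (115,245), the upper jaw at (157,239), the pan at (414,237) and the dock rising to the right, which is −y. The scene view agrees. I'll enlarge the two areas that matter.

Run:
```python
from h import *
im=cv2.imread("pics/top0.png")
a=cv2.resize(im[222:272,90:180],None,fx=8,fy=8,interpolation=cv2.INTER_CUBIC)
b=cv2.resize(im[200:284,390:530],None,fx=5,fy=5,interpolation=cv2.INTER_CUBIC)
for i in range(0,90,10): cv2.putText(a,str(90+i),(i*8,10),0,.35,(0,0,255));cv2.line(a,(i*8,0),(i*8,400),(0,0,255),1)
for i in range(0,50,10): cv2.putText(a,str(222+i),(0,i*8+10),0,.35,(255,0,0));cv2.line(a,(0,i*8),(720,i*8),(255,0,0),1)
for i in range(0,140,10): cv2.putText(b,str(390+i),(i*5,10),0,.35,(0,0,255))
for i in range(0,84,10): cv2.putText(b,str(200+i),(0,i*5+10),0,.35,(255,0,0))
cv2.imwrite("pics/a.png",a);cv2.imwrite("pics/b.png",b)
```

```text
(no output)
```

View pics/a.png

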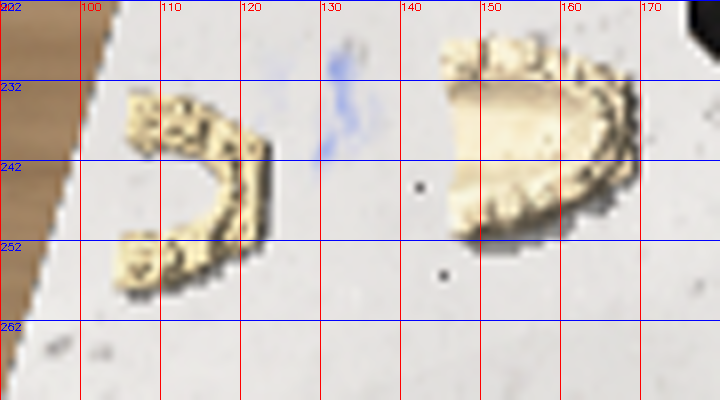

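View pics/b.png

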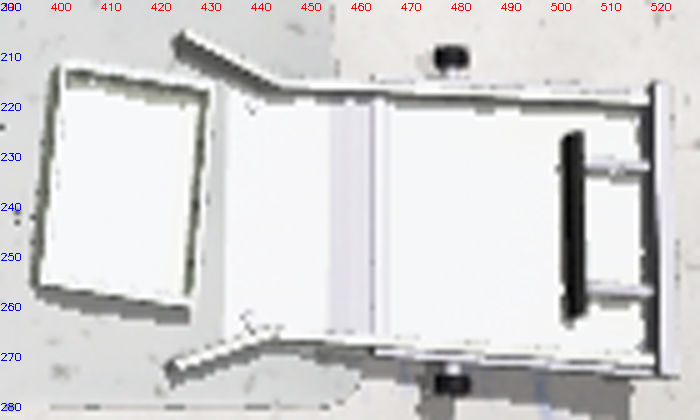

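The lower jaw's heels face image-left (+y), spanning columns 105–123 and rows 233–258. The pan rim corners are at about (402,213), (432,218), (397,258) and (428,261). The dock's front edge is near column 434, the lip's rear face near 464.7 and the buffer face near 502.

```bash
cat > m.py <<'E'
from h import *
p=viewer.get_image("top")
R=lambda u,v,z:ray(p,(u,v),z).round(4)
print("heels",R(106,233.5,.013),R(104.5,257,.013),"front",R(123,245,.013))
P=np.array([R(402.4,213,.022),R(432.4,218,.022),R(427.6,260.8,.022),R(396.6,258,.022)]);print("pan",P[:,:2].tolist(),P.mean(0))
print("front edge",R(434.4,219,0),R(434.4,267,0))
t=np.tan(np.radians(12))
for n,a,b,h in [("lip",(464.7,221),(464.7,266),.005),("buf",(502.4,226),(502.4,264),.012),("rail0",(445,219),(446,267),.014),("rail1",(519,220),(521,272.4),.014)]:
    for uv in (a,b):
        z=h
        for _ in range(20):
            X=ray(p,uv,z); z=h/np.cos(np.radians(12))+t*max(0,(Y0:=R(434.4,243,0)[1])-X[1])
        print(n,X.round(4))
E
python3 m.py
```

```text
heels [0.5238 0.4642 0.013 ] [0.4655 0.4622 0.013 ] front [0.4953 0.4194 0.013 ]
pan [[0.5769, -0.271], [0.5645, -0.3444], [0.4586, -0.3247], [0.4651, -0.2502]] [ 0.516275 -0.297575  0.022   ]
front edge [ 0.5667 -0.3573  0.    ] [ 0.4459 -0.3479  0.    ]
lip [ 0.5576 -0.4243  0.0204]
lip [ 0.4469 -0.4148  0.0183]
buf [ 0.5407 -0.5033  0.0443]
buf [ 0.4496 -0.4939  0.0423]
rail0 [ 0.5627 -0.3764  0.0194]
rail0 [ 0.4443 -0.3695  0.0179]
rail1 [ 0.5536 -0.5395  0.0541]
rail1 [ 0.4292 -0.53    0.052 ]
```

```bash
python3 -m pendant '[{"dx":1.7,"dy":3.7,"twist":7},{"dx":3.4,"dy":7.4,"twist":14},{"dx":5.1,"dy":11.1,"twist":21},{"dx":6.8,"dy":14.8,"twist":28},{"dx":8.5,"dy":18.5,"twist":35},{"dx":10.2,"dy":22.2,"twist":42},{"dx":11.9,"dy":25.9,"twist":49},{"dx":13.6,"dy":29.6,"twist":56}]'
python3 -m pendant '[{"dx":0.5,"dy":4,"twist":4},{"dx":1,"dy":8,"twist":8},{"dx":1.5,"dy":12,"twist":12.6},{"dx":2,"dy":16,"twist":12.6},{"dx":2.5,"dy":20,"twist":12.6},{"dx":3,"dy":24,"twist":12.6},{"dx":3.5,"dy":28,"twist":12.6},{"dx":4,"dy":32,"twist":12.6}]'
python3 -m pendant '[{"dx":2,"dy":3.6},{"dx":4,"dy":7.2},{"dx":6,"dy":10.8},{"dx":8,"dy":14.4},{"dx":10,"dy":18},{"dx":11.5,"dy":21},{"dx":12,"dy":28,"dz":-4},{"dx":12,"dy":29.6,"dz":-8}]'
```

```text
$[0]: bad value
$[0]: bad value
$[0]: bad value
```

```bash
python3 -m pendant '[{"dx":1.7,"dy":3.7,"dz":0,"twist":7,"fingers":8.5},{"dx":3.4,"dy":7.4,"dz":0,"twist":14,"fingers":8.5},{"dx":5.1,"dy":11.1,"dz":0,"twist":21,"fingers":8.5},{"dx":6.8,"dy":14.8,"dz":0,"twist":28,"fingers":8.5},{"dx":8.5,"dy":18.5,"dz":0,"twist":35,"fingers":8.5},{"dx":10.2,"dy":22.2,"dz":0,"twist":42,"fingers":8.5},{"dx":11.9,"dy":25.9,"dz":0,"twist":49,"fingers":8.5},{"dx":13.6,"dy":29.6,"dz":0,"twist":56,"fingers":8.5}]'
```

```text
clock: 1.52
position: [0.335, -0.161, 0.2315]
orientation: [[0.178, 0.984, 0.001], [0.984, -0.178, -0.0], [-0.0, 0.001, -1.0]]
force: [1.8, -1.3, -0.0]
gripper_width: 0.997
grasp_force: 0.0
```

```bash
python3 -m pendant '[{"dx":0.5,"dy":4,"dz":0,"twist":6,"fingers":8.5},{"dx":1,"dy":8,"dz":0,"twist":12.4,"fingers":8.5},{"dx":1.5,"dy":12,"dz":0,"twist":12.4,"fingers":8.5},{"dx":2,"dy":16,"dz":0,"twist":12.4,"fingers":8.5},{"dx":2.5,"dy":20,"dz":0,"twist":12.4,"fingers":8.5},{"dx":3,"dy":24,"dz":0,"twist":12.4,"fingers":8.5},{"dx":3.5,"dy":28,"dz":0,"twist":12.4,"fingers":8.5},{"dx":4,"dy":32,"dz":0,"twist":12.4,"fingers":8.5}]'
python3 -m pendant '[{"dx":2,"dy":3.6,"dz":0,"twist":0,"fingers":8.5},{"dx":4,"dy":7.2,"dz":0,"twist":0,"fingers":8.5},{"dx":6,"dy":10.8,"dz":0,"twist":0,"fingers":8.5},{"dx":8,"dy":14.4,"dz":0,"twist":0,"fingers":8.5},{"dx":10,"dy":18,"dz":0,"twist":0,"fingers":8.5},{"dx":12,"dy":21.6,"dz":0,"twist":0,"fingers":8.5},{"dx":12,"dy":25.6,"dz":0,"twist":0,"fingers":8.5},{"dx":12,"dy":29.6,"dz":0,"twist":0,"fingers":8.5}]'
```

```text
clock: 2.18
position: [0.3744, 0.1596, 0.2316]
orientation: [[-0.032, 0.999, 0.001], [0.999, 0.032, 0.0], [0.0, 0.001, -1.0]]
force: [1.0, -0.5, 0.1]
gripper_width: 0.996
grasp_force: 0.0
clock: 2.85
position: [0.4953, 0.4547, 0.2306]
orientation: [[-0.031, 1.0, -0.0], [1.0, 0.031, -0.0], [-0.0, -0.0, -1.0]]
force: [0.6, -0.1, 1.0]
gripper_width: 1.001
grasp_force: 0.0
```

```bash
python3 -m pendant '[{"dx":0,"dy":0,"dz":-3.5,"twist":0,"fingers":8.5},{"dx":0,"dy":0,"dz":-7,"twist":0,"fingers":8.5},{"dx":0,"dy":0,"dz":-10.5,"twist":0,"fingers":8.5},{"dx":0,"dy":0,"dz":-14,"twist":0,"fingers":8.5},{"dx":0,"dy":0,"dz":-17,"twist":0,"fingers":8.5},{"dx":0,"dy":0,"dz":-19,"twist":0,"fingers":8.5},{"dx":0,"dy":0,"dz":-20,"twist":0,"fingers":8.5},{"dx":0,"dy":0,"dz":-20,"twist":0,"fingers":8.5}]'
python3 - <<'E'
from h import *
out=[]
for n,(u,v) in [("top",(115,245)),("scene",(184,300))]:
    p=viewer.get_image(n);c=p["img"][v-35:v+35,max(u-45,0):u+45]
    out.append(cv2.resize(c,(400*c.shape[1]//90,311),interpolation=cv2.INTER_CUBIC))
    u,v=proj(p,(.495,.442,.013));print(n,u,v)
cv2.imwrite("pics/g1.png",np.hstack(out))
E
```

```text
clock: 3.52
position: [0.4937, 0.4523, 0.029]
orientation: [[-0.032, 0.999, -0.003], [0.999, 0.032, -0.002], [-0.002, -0.003, -1.0]]
force: [0.1, -1.0, -0.0]
gripper_width: 0.996
grasp_force: 0.0
top 113.85445791180041 245.07016681455914
scene 184.5680469711481 297.2445283297179
```

View pics/g1.png

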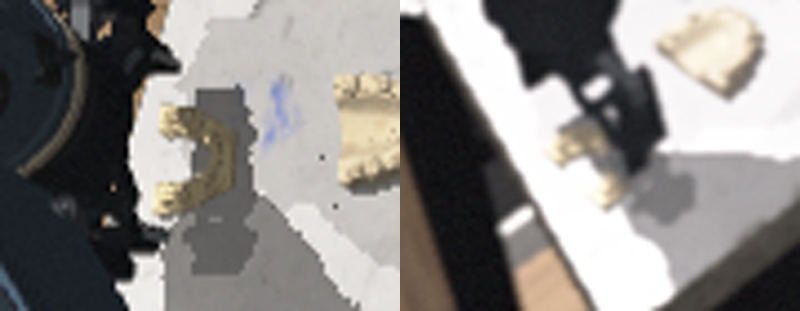

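The fingers straddle the heels: tips at crop (160,60) and (150,240), jaw between them. I'll descend and grip.

```bash
python3 -m pendant '[{"dx":0,"dy":0,"dz":-1.5,"twist":0,"fingers":8.5},{"dx":0,"dy":0,"dz":-2.5,"twist":0,"fingers":8.5},{"dx":0,"dy":0,"dz":-3.5,"twist":0,"fingers":8.5},{"dx":0,"dy":0,"dz":-3.5,"twist":0,"fingers":8.5}]'
python3 -m pendant '[{"dx":0,"dy":0,"dz":0,"twist":0,"fingers":7},{"dx":0,"dy":0,"dz":0,"twist":0,"fingers":6.5},{"dx":0,"dy":0,"dz":0,"twist":0,"fingers":6},{"dx":0,"dy":0,"dz":0,"twist":0,"fingers":5},{"dx":0,"dy":0,"dz":0,"twist":0,"fingers":5},{"dx":0,"dy":0,"dz":0,"twist":0,"fingers":5},{"dx":0,"dy":0,"dz":0,"twist":0,"fingers":5},{"dx":0,"dy":0,"dz":0,"twist":0,"fingers":5}]'
```

```text
clock: 3.95
position: [0.4942, 0.4527, -0.0051]
orientation: [[-0.032, 0.999, -0.001], [0.999, 0.032, -0.001], [-0.001, -0.001, -1.0]]
force: [-0.9, -0.9, 0.3]
gripper_width: 0.993
grasp_force: 0.0
clock: 4.62
position: [0.4953, 0.4537, -0.002]
orientation: [[-0.032, 0.999, 0.001], [0.999, 0.032, 0.001], [0.001, 0.001, -1.0]]
force: [-2.5, -4.0, 14.3]
gripper_width: 0.644
grasp_force: 60.0
```

```bash
python3 -m pendant '[{"dx":0,"dy":0,"dz":0.1,"twist":0,"fingers":8.5},{"dx":0,"dy":0,"dz":0.4,"twist":0,"fingers":8.5},{"dx":0,"dy":0,"dz":0.6,"twist":0,"fingers":8.5},{"dx":0,"dy":0,"dz":0.6,"twist":0,"fingers":8.5},{"dx":0,"dy":0,"dz":0.6,"twist":0,"fingers":8.5},{"dx":0,"dy":0,"dz":0.6,"twist":0,"fingers":8.5}]'
python3 - <<'E'
from h import *
out=[]
for n,(u,v) in [("top",(115,245)),("scene",(184,300))]:
    p=viewer.get_image(n);c=p["img"][v-35:v+35,max(u-45,0):u+45]
    out.append(cv2.resize(c,(400*c.shape[1]//90,311),interpolation=cv2.INTER_CUBIC))
cv2.imwrite("pics/g2.png",np.hstack(out))
E
```

```text
clock: 5.12
position: [0.4947, 0.4532, 0.0022]
orientation: [[-0.032, 0.999, -0.0], [0.999, 0.032, -0.0], [-0.0, -0.0, -1.0]]
force: [-0.1, -0.4, 0.1]
gripper_width: 0.994
grasp_force: 0.0
```

View pics/g2.png

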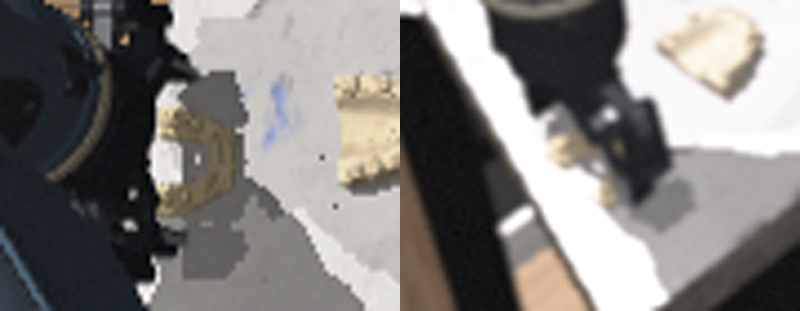

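The jaw hasn't moved: its front is at crop column 237, and the fingers still straddle the heels. I'll grip again at this height.

```bash
python3 -m pendant '[{"dx":0,"dy":0,"dz":0,"twist":0,"fingers":7},{"dx":0,"dy":0,"dz":0,"twist":0,"fingers":6.5},{"dx":0,"dy":0,"dz":0,"twist":0,"fingers":6},{"dx":0,"dy":0,"dz":0,"twist":0,"fingers":5},{"dx":0,"dy":0,"dz":0,"twist":0,"fingers":5},{"dx":0,"dy":0,"dz":0,"twist":0,"fingers":5},{"dx":0,"dy":0,"dz":0,"twist":0,"fingers":5},{"dx":0,"dy":0,"dz":0,"twist":0,"fingers":5}]'
```

```text
clock: 5.88
position: [0.4949, 0.4534, 0.0032]
orientation: [[-0.032, 0.999, 0.001], [0.999, 0.032, 0.001], [0.001, 0.001, -1.0]]
force: [-3.6, -2.8, 10.5]
gripper_width: 0.619
grasp_force: 59.6
```

```bash
python3 -m pendant '[{"dx":0,"dy":0,"dz":1,"twist":0,"fingers":5},{"dx":0,"dy":0,"dz":2.5,"twist":0,"fingers":5},{"dx":0,"dy":0,"dz":4,"twist":0,"fingers":5},{"dx":0,"dy":0,"dz":6,"twist":0,"fingers":5},{"dx":0,"dy":0,"dz":9,"twist":0,"fingers":5},{"dx":0,"dy":0,"dz":12,"twist":0,"fingers":5},{"dx":0,"dy":0,"dz":12,"twist":0,"fingers":5}]'
python3 - <<'E'
from h import *
out=[]
for n,(u,v) in [("top",(110,240)),("scene",(184,285))]:
    p=viewer.get_image(n);c=p["img"][v-55:v+55,max(u-65,0):u+65]
    out.append(cv2.resize(c,(400,338),interpolation=cv2.INTER_CUBIC))
cv2.imwrite("pics/g3.png",np.hstack(out))
E
```

```text
clock: 6.47
position: [0.4966, 0.4549, 0.1291]
orientation: [[-0.032, 0.999, 0.006], [0.999, 0.032, 0.005], [0.005, 0.006, -1.0]]
force: [1.3, 0.7, 0.5]
gripper_width: 0.612
grasp_force: 60.3
```

View pics/g3.png

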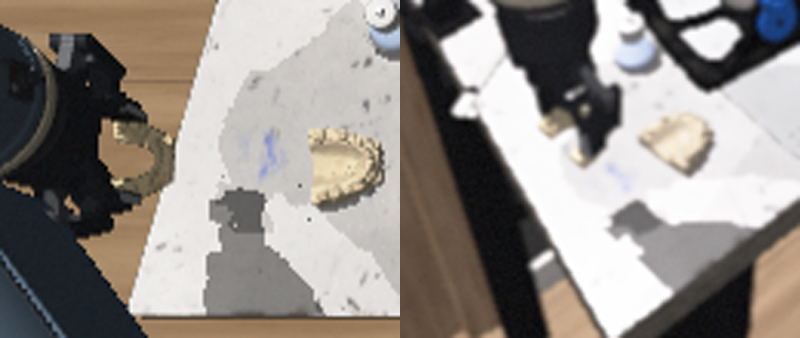

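The jaw is held level in the fingers and lifted clear, at crop (140,160). The upper model hasn't moved. I'll carry it towards the pan.

```bash
python3 -m pendant '[{"dx":-1.5,"dy":-2.5,"dz":2,"twist":0,"fingers":5},{"dx":-3,"dy":-5,"dz":4,"twist":0,"fingers":5},{"dx":-4.5,"dy":-8,"dz":6,"twist":0,"fingers":5},{"dx":-6,"dy":-11.5,"dz":7,"twist":0,"fingers":5},{"dx":-7.5,"dy":-15,"dz":7,"twist":0,"fingers":5},{"dx":-9,"dy":-18.5,"dz":7,"twist":0,"fingers":5},{"dx":-10.5,"dy":-22,"dz":7,"twist":0,"fingers":5},{"dx":-12,"dy":-25.5,"dz":7,"twist":0,"fingers":5}]'
python3 -m pendant '[{"dx":0,"dy":-3.5,"dz":0,"twist":-2,"fingers":5},{"dx":0,"dy":-7,"dz":0,"twist":-4,"fingers":5},{"dx":0,"dy":-10.5,"dz":0,"twist":-6,"fingers":5},{"dx":0,"dy":-14,"dz":0,"twist":-8,"fingers":5},{"dx":0,"dy":-17.5,"dz":0,"twist":-10.3,"fingers":5},{"dx":1,"dy":-21,"dz":0,"twist":-10.3,"fingers":5},{"dx":2,"dy":-24.5,"dz":0,"twist":-10.3,"fingers":5},{"dx":2,"dy":-26,"dz":0,"twist":-10.3,"fingers":5}]'
cat > fit.py <<'E'
from h import *
from scipy.optimize import minimize
p=viewer.get_image("top");g=cv2.GaussianBlur(p["img"],(0,0),.6)
e=cv2.Canny(g,40,100);D=np.minimum(cv2.distanceTransform(255-e,cv2.DIST_L2,5),4)
def pts(x):
    c,s=np.cos(x[2]),np.sin(x[2]);o=[]
    for L,W,z in [(.038,.055,.022),(.035,.052,.022)]:
        C=np.array([[L,W],[L,-W],[-L,-W],[-L,W]])
        for i in range(4):
            for t in np.linspace(0,1,25):
                a,b=C[i]*(1-t)+C[(i+1)%4]*t;o.append((x[0]+c*a-s*b,x[1]+s*a+c*b,z))
    return np.array([proj(p,q) for q in o])
f=lambda x:D[tuple(np.clip(pts(x).round().astype(int)[:,::-1],0,[419,559]).T)].mean()
x0=np.array([.516,-.2976,np.radians(-98.5)])
best=min((minimize(f,x0+np.array(d)*[.003,.003,.03],method="Nelder-Mead",options=dict(initial_simplex=x0+np.array(d)*[.003,.003,.03]+np.vstack([np.zeros(3),np.diag([.003,.003,.04])]))) for d in np.ndindex(3,3,3) for d in [np.array(d)-1]),key=lambda r:r.fun)
print(best.x[:2].round(4),np.degrees(best.x[2]),best.fun,f(x0))
im=cv2.resize(p["img"][195:290,375:535],None,fx=5,fy=5,interpolation=cv2.INTER_CUBIC)
for x,col in ((x0,(255,0,0)),(best.x,(0,0,255))):
    for q in pts(x)[:100]: cv2.circle(im,tuple(((q-[375,195])*5+2).astype(int)),1,col,-1)
cv2.imwrite("pics/fit.png",im)
E
python3 fit.py
```

```text
clock: 7.23
position: [0.373, 0.1964, 0.1912]
orientation: [[-0.032, 0.999, -0.001], [0.999, 0.032, -0.001], [-0.001, -0.001, -1.0]]
force: [1.1, -1.6, -0.5]
gripper_width: 0.612
grasp_force: 60.6
clock: 7.9
position: [0.395, -0.0651, 0.1915]
orientation: [[0.15, 0.989, -0.001], [0.989, -0.15, -0.001], [-0.001, -0.001, -1.0]]
force: [0.3, 0.4, -1.4]
gripper_width: 0.613
grasp_force: 60.6
[ 0.522  -0.3006] -100.21887338539247 3.995968818664551 4.0
```

View pics/fit.png

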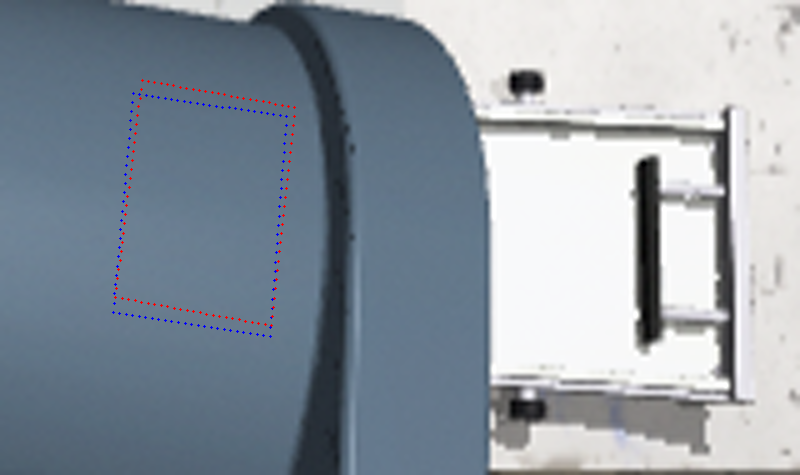

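The arm hides the pan here, so I'll fit on the saved first picture. The camera is fixed and the pan hasn't been touched.

```bash
sed -i 's#^p=viewer.get_image("top");#p=viewer.get_image("top");p=dict(p,img=cv2.imread("pics/top0.png"));#; s#pics/fit.png#pics/fit2.png#' fit.py; python3 fit.py
```

```text
[ 0.518  -0.2957] -98.2651129087847 0.550000011920929 0.7359845
```

View pics/fit2.png

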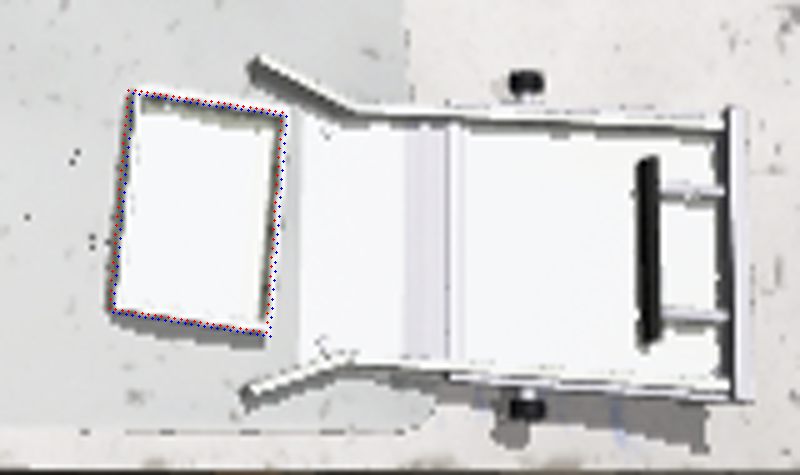

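The fitted outline lies on the pan rim: centre (0.518, −0.296), heading −98.4°.

```bash
python3 -m pendant '[{"dx":1.5,"dy":-3,"dz":0,"twist":0,"fingers":5},{"dx":3,"dy":-6,"dz":0,"twist":0,"fingers":5},{"dx":5,"dy":-9,"dz":0,"twist":0,"fingers":5},{"dx":7,"dy":-12,"dz":0,"twist":0,"fingers":5},{"dx":9,"dy":-15,"dz":0,"twist":0,"fingers":5},{"dx":11,"dy":-18.5,"dz":0,"twist":0,"fingers":5},{"dx":12.5,"dy":-21.7,"dz":0,"twist":0,"fingers":5},{"dx":12.5,"dy":-21.7,"dz":0,"twist":0,"fingers":5}]'
python3 -m pendant '[{"dx":0,"dy":0,"dz":-3,"twist":0,"fingers":5},{"dx":0,"dy":0,"dz":-6.5,"twist":0,"fingers":5},{"dx":0,"dy":0,"dz":-10,"twist":0,"fingers":5},{"dx":0,"dy":0,"dz":-12.5,"twist":0,"fingers":5},{"dx":0,"dy":0,"dz":-14,"twist":0,"fingers":5},{"dx":0,"dy":0,"dz":-14,"twist":0,"fingers":5}]'
```

```text
clock: 8.67
position: [0.5212, -0.2823, 0.1899]
orientation: [[0.149, 0.989, -0.002], [0.989, -0.149, 0.0], [-0.0, -0.002, -1.0]]
force: [1.5, -0.7, -0.6]
gripper_width: 0.612
grasp_force: 60.7
clock: 9.17
position: [0.5174, -0.2764, 0.0482]
orientation: [[0.147, 0.989, -0.006], [0.989, -0.147, 0.003], [0.002, -0.006, -1.0]]
force: [-1.0, 0.8, -0.8]
gripper_width: 0.612
grasp_force: 60.7
```

```bash
python3 -m pendant '[{"dx":0,"dy":0,"dz":0,"twist":0,"fingers":5},{"dx":0,"dy":0,"dz":0,"twist":0,"fingers":5},{"dx":0,"dy":0,"dz":0,"twist":0,"fingers":5}]'
```

```text
clock: 9.42
position: [0.5206, -0.2789, 0.0537]
orientation: [[0.147, 0.989, 0.002], [0.989, -0.147, -0.001], [-0.001, 0.002, -1.0]]
force: [-0.9, -0.5, 0.0]
gripper_width: 0.613
grasp_force: 60.7
```

```bash
python3 -m pendant '[{"dx":0,"dy":0,"dz":0,"twist":0,"fingers":5},{"dx":0,"dy":0,"dz":0,"twist":0,"fingers":5},{"dx":0,"dy":0,"dz":0,"twist":0,"fingers":5}]'; python3 -m pendant '[{"dx":0,"dy":-0.2,"dz":-1.5,"twist":0,"fingers":5},{"dx":0,"dy":-0.2,"dz":-2.5,"twist":0,"fingers":5},{"dx":0,"dy":-0.2,"dz":-3.2,"twist":0,"fingers":5},{"dx":0,"dy":-0.2,"dz":-3.7,"twist":0,"fingers":5},{"dx":0,"dy":-0.2,"dz":-3.7,"twist":0,"fingers":5},{"dx":0,"dy":-0.2,"dz":-3.7,"twist":0,"fingers":5},{"dx":0,"dy":-0.2,"dz":-3.7,"twist":0,"fingers":5}]'
```

```text
clock: 9.67
position: [0.52, -0.2789, 0.0529]
orientation: [[0.147, 0.989, 0.001], [0.989, -0.147, -0.0], [-0.0, 0.001, -1.0]]
force: [0.4, 0.6, -1.1]
gripper_width: 0.612
grasp_force: 60.7
clock: 10.25
position: [0.52, -0.2809, 0.0157]
orientation: [[0.147, 0.989, 0.0], [0.989, -0.147, -0.0], [-0.0, 0.001, -1.0]]
force: [-0.2, 0.7, 0.4]
gripper_width: 0.615
grasp_force: 60.7
```

```bash
python3 -m pendant '[{"dx":0,"dy":0,"dz":-0.3,"twist":0,"fingers":5},{"dx":0,"dy":0,"dz":-0.5,"twist":0,"fingers":5},{"dx":0,"dy":0,"dz":-0.5,"twist":0,"fingers":5},{"dx":0,"dy":0,"dz":-0.5,"twist":0,"fingers":5}]';python3 -m pendant '[{"dx":0,"dy":0,"dz":-0.1,"twist":0,"fingers":5},{"dx":0,"dy":0,"dz":-0.1,"twist":0,"fingers":5},{"dx":0,"dy":0,"dz":-0.1,"twist":0,"fingers":5}]'
```

```text
clock: 10.58
position: [0.5197, -0.2807, 0.0102]
orientation: [[0.147, 0.989, -0.0], [0.989, -0.147, 0.0], [0.0, -0.0, -1.0]]
force: [-0.5, 0.0, -0.4]
gripper_width: 0.614
grasp_force: 60.7
clock: 10.83
position: [0.5199, -0.2809, 0.0096]
orientation: [[0.148, 0.989, 0.0], [0.989, -0.148, -0.0], [-0.0, 0.0, -1.0]]
force: [-2.3, 1.8, 2.9]
gripper_width: 0.605
grasp_force: 61.7
```

```bash
python3 -m pendant '[{"dx":0,"dy":0,"dz":0,"twist":0,"fingers":5.4},{"dx":0,"dy":0,"dz":0,"twist":0,"fingers":5.6},{"dx":0,"dy":0,"dz":0,"twist":0,"fingers":5.7},{"dx":0,"dy":0,"dz":0,"twist":0,"fingers":5.7},{"dx":0,"dy":0,"dz":0,"twist":0,"fingers":5.7}]'
```

```text
clock: 11.25
position: [0.5198, -0.2807, 0.0093]
orientation: [[0.147, 0.989, -0.0], [0.989, -0.147, 0.0], [0.0, -0.0, -1.0]]
force: [0.9, 0.1, -0.1]
gripper_width: 0.668
grasp_force: 0.1
```

```bash
python3 -m pendant '[{"dx":0,"dy":0,"dz":0.5,"twist":0,"fingers":5.7},{"dx":0,"dy":0,"dz":1,"twist":0,"fingers":5.7},{"dx":0,"dy":0,"dz":2,"twist":0,"fingers":5.7},{"dx":0,"dy":0,"dz":4,"twist":0,"fingers":5.7},{"dx":0,"dy":2,"dz":6,"twist":0,"fingers":5.7},{"dx":0,"dy":5,"dz":8,"twist":2,"fingers":5.7},{"dx":0,"dy":8,"dz":8,"twist":4,"fingers":5.7},{"dx":0,"dy":11,"dz":8,"twist":4,"fingers":5.7}]'
cat > look.py <<'E'
import sys
from h import *
for n in ["top","scene"]:
    p=viewer.get_image(n);cv2.imwrite(f"pics/{sys.argv[1]}_{n}.png",p["img"])
    for k in ["jaw_lower","pan"]:
        for r in search_frame(k,p)[:2]: print(n,k,np.round(r["position"],1),round(r["confidence"],2),ray(p,r["position"],.012).round(3))
E
python3 look.py rel
```

```text
clock: 11.92
position: [0.5206, -0.1701, 0.0916]
orientation: [[0.077, 0.997, 0.003], [0.997, -0.077, -0.001], [-0.001, 0.003, -1.0]]
force: [0.8, 0.3, -0.7]
gripper_width: 0.667
grasp_force: 0.0
scene jaw_lower [348.8 173.8] 0.41 [ 0.524 -0.299  0.012]
scene pan [349.4 175.3] 0.45 [ 0.517 -0.294  0.012]
```

```bash
python3 -m pendant '[{"dx":0.2,"dy":-2,"dz":0,"twist":-2,"fingers":6},{"dx":0.5,"dy":-4.5,"dz":0,"twist":-4,"fingers":6},{"dx":0.6,"dy":-6.4,"dz":0,"twist":-4,"fingers":6},{"dx":0.6,"dy":-6.4,"dz":-2,"twist":-4,"fingers":6},{"dx":0.6,"dy":-6.4,"dz":-4,"twist":-4,"fingers":6},{"dx":0.6,"dy":-6.4,"dz":-6,"twist":-4,"fingers":6},{"dx":0.6,"dy":-6.4,"dz":-7,"twist":-4,"fingers":6},{"dx":0.6,"dy":-6.4,"dz":-7,"twist":-4,"fingers":6}]'
python3 -m pendant '[{"dx":0,"dy":0,"dz":-1,"twist":0,"fingers":6},{"dx":0,"dy":0,"dz":-1.4,"twist":0,"fingers":6},{"dx":0,"dy":0,"dz":-1.4,"twist":0,"fingers":6},{"dx":0,"dy":0,"dz":-1.4,"twist":0,"fingers":6},{"dx":0,"dy":0,"dz":-1.4,"twist":0,"fingers":6}]'
```

```text
clock: 12.88
position: [0.5242, -0.235, 0.0172]
orientation: [[0.149, 0.989, -0.003], [0.989, -0.149, 0.001], [0.001, -0.003, -1.0]]
force: [-0.1, 0.5, -0.4]
gripper_width: 0.701
grasp_force: 0.0
clock: 13.3
position: [0.5262, -0.2349, 0.006]
orientation: [[0.147, 0.989, 0.001], [0.989, -0.147, -0.0], [-0.0, 0.001, -1.0]]
force: [0.1, -0.4, 0.5]
gripper_width: 0.705
grasp_force: 0.0
```

```bash
python3 -m pendant '[{"dx":-0.05,"dy":-0.3,"dz":0,"twist":0,"fingers":6},{"dx":-0.1,"dy":-0.6,"dz":0,"twist":0,"fingers":6},{"dx":-0.15,"dy":-0.9,"dz":0,"twist":0,"fingers":6},{"dx":-0.18,"dy":-1.1,"dz":0,"twist":0,"fingers":6},{"dx":-0.2,"dy":-1.3,"dz":0,"twist":0,"fingers":6},{"dx":-0.22,"dy":-1.4,"dz":0,"twist":0,"fingers":6},{"dx":-0.24,"dy":-1.5,"dz":0,"twist":0,"fingers":6},{"dx":-0.24,"dy":-1.5,"dz":0,"twist":0,"fingers":6}]'
python3 -m pendant '[{"dx":-0.04,"dy":-0.2,"dz":0,"twist":0,"fingers":6},{"dx":-0.08,"dy":-0.4,"dz":0,"twist":0,"fingers":6},{"dx":-0.12,"dy":-0.5,"dz":0,"twist":0,"fingers":6}]'
```

```text
clock: 13.97
position: [0.5233, -0.2499, 0.0053]
orientation: [[0.148, 0.989, -0.0], [0.989, -0.148, 0.0], [0.0, -0.0, -1.0]]
force: [-0.5, -0.1, 1.0]
gripper_width: 0.708
grasp_force: 0.0
clock: 14.22
position: [0.5221, -0.255, 0.0053]
orientation: [[0.147, 0.989, 0.0], [0.989, -0.147, 0.0], [0.0, 0.0, -1.0]]
force: [0.7, 1.2, 0.4]
gripper_width: 0.704
grasp_force: 0.7
```

```bash
python3 -m pendant '[{"dx":-0.05,"dy":-0.2,"dz":0,"twist":0,"fingers":6},{"dx":-0.1,"dy":-0.4,"dz":0,"twist":0,"fingers":6},{"dx":-0.15,"dy":-0.6,"dz":0,"twist":0,"fingers":6},{"dx":-0.2,"dy":-0.8,"dz":0,"twist":0,"fingers":6},{"dx":-0.25,"dy":-1.0,"dz":0,"twist":0,"fingers":6},{"dx":-0.3,"dy":-1.2,"dz":0,"twist":0,"fingers":6},{"dx":-0.35,"dy":-1.4,"dz":0,"twist":0,"fingers":6}]'
python3 look.py push1; cp fit.py fs.py
```

```text
clock: 14.8
position: [0.5185, -0.269, 0.0052]
orientation: [[0.147, 0.989, -0.0], [0.989, -0.147, 0.0], [0.0, -0.0, -1.0]]
force: [1.3, 1.4, -0.0]
gripper_width: 0.706
grasp_force: 0.7
scene pan [347.4 171.4] 0.38 [ 0.536 -0.306  0.012]
```

```bash
python3 -m pendant '[{"dx":-0.05,"dy":-0.25,"dz":0,"twist":0,"fingers":6},{"dx":-0.1,"dy":-0.5,"dz":0,"twist":0,"fingers":6},{"dx":-0.15,"dy":-0.75,"dz":0,"twist":0.5,"fingers":6},{"dx":-0.2,"dy":-1.0,"dz":0,"twist":1,"fingers":6},{"dx":-0.25,"dy":-1.25,"dz":0,"twist":1,"fingers":6},{"dx":-0.3,"dy":-1.5,"dz":0,"twist":1,"fingers":6}]'
python3 -m pendant '[{"dx":-0.04,"dy":-0.25,"dz":0,"twist":0,"fingers":6},{"dx":-0.08,"dy":-0.5,"dz":0,"twist":0,"fingers":6},{"dx":-0.12,"dy":-0.75,"dz":0,"twist":0.5,"fingers":6},{"dx":-0.16,"dy":-1.0,"dz":0,"twist":1,"fingers":6},{"dx":-0.2,"dy":-1.25,"dz":0,"twist":1,"fingers":6},{"dx":-0.24,"dy":-1.5,"dz":0,"twist":1,"fingers":6}]'
```

```text
clock: 15.6
position: [0.5156, -0.2841, 0.0053]
orientation: [[0.13, 0.991, 0.0], [0.991, -0.13, 0.0], [0.0, 0.0, -1.0]]
force: [-0.2, 1.5, 1.4]
gripper_width: 0.703
grasp_force: 0.9
clock: 16.1
position: [0.5132, -0.2991, 0.0053]
orientation: [[0.113, 0.994, -0.0], [0.994, -0.113, -0.0], [-0.0, -0.0, -1.0]]
force: [0.5, 1.6, -0.3]
gripper_width: 0.704
grasp_force: 0.8
```

```bash
python3 -m pendant '[{"dx":-0.05,"dy":-0.25,"dz":0,"twist":0.3,"fingers":6},{"dx":-0.1,"dy":-0.5,"dz":0,"twist":0.6,"fingers":6},{"dx":-0.14,"dy":-0.75,"dz":0,"twist":0.9,"fingers":6},{"dx":-0.18,"dy":-1.0,"dz":0,"twist":1.2,"fingers":6},{"dx":-0.22,"dy":-1.25,"dz":0,"twist":1.5,"fingers":6},{"dx":-0.26,"dy":-1.5,"dz":0,"twist":1.8,"fingers":6},{"dx":-0.3,"dy":-1.75,"dz":0,"twist":2,"fingers":6},{"dx":-0.34,"dy":-2,"dz":0,"twist":2,"fingers":6}]'
python3 look.py p2
```

```text
clock: 16.77
position: [0.5098, -0.319, 0.0053]
orientation: [[0.078, 0.997, 0.0], [0.997, -0.078, -0.0], [-0.0, 0.0, -1.0]]
force: [0.1, 1.3, -0.9]
gripper_width: 0.702
grasp_force: 0.8
```

```bash
python3 -m pendant '[{"dx":-0.02,"dy":-0.25,"dz":0,"twist":0,"fingers":6},{"dx":-0.04,"dy":-0.5,"dz":0,"twist":0,"fingers":6},{"dx":-0.06,"dy":-0.75,"dz":0,"twist":0,"fingers":6},{"dx":-0.08,"dy":-1.0,"dz":0,"twist":0,"fingers":6},{"dx":-0.1,"dy":-1.25,"dz":0,"twist":0,"fingers":6},{"dx":-0.12,"dy":-1.5,"dz":0,"twist":0,"fingers":6},{"dx":-0.15,"dy":-1.75,"dz":0,"twist":0,"fingers":6},{"dx":-0.18,"dy":-2,"dz":0.05,"twist":0,"fingers":6}]'
python3 look.py p3
```

```text
clock: 17.73
position: [0.5079, -0.3389, 0.0057]
orientation: [[0.078, 0.997, -0.0], [0.997, -0.078, 0.0], [0.0, -0.0, -1.0]]
force: [0.2, 2.4, 0.1]
gripper_width: 0.704
grasp_force: 0.9
top jaw_lower [435.8 269.1] 0.63 [ 0.44  -0.347  0.012]
top jaw_lower [455.5 252. ] 0.26 [ 0.482 -0.398  0.012]
scene pan [344.  160.3] 0.36 [ 0.586 -0.348  0.012]
```

```bash
python3 -m pendant '[{"dx":-0.01,"dy":-0.16,"dz":0.04,"twist":0,"fingers":6},{"dx":-0.02,"dy":-0.32,"dz":0.07,"twist":0,"fingers":6},{"dx":-0.03,"dy":-0.48,"dz":0.1,"twist":0,"fingers":6},{"dx":-0.05,"dy":-0.64,"dz":0.14,"twist":0,"fingers":6},{"dx":-0.06,"dy":-0.8,"dz":0.17,"twist":0,"fingers":6},{"dx":-0.08,"dy":-0.96,"dz":0.2,"twist":0,"fingers":6},{"dx":-0.09,"dy":-1.12,"dz":0.24,"twist":0,"fingers":6},{"dx":-0.1,"dy":-1.28,"dz":0.27,"twist":0,"fingers":6}]'
```

```text
clock: 18.7
position: [0.507, -0.3518, 0.0085]
orientation: [[0.078, 0.997, -0.0], [0.997, -0.078, 0.0], [0.0, -0.0, -1.0]]
force: [0.6, 2.2, -0.3]
gripper_width: 0.7
grasp_force: 1.2
```

```bash
python3 -m pendant '[{"dx":-0.01,"dy":-0.16,"dz":0.04,"twist":0,"fingers":6},{"dx":-0.02,"dy":-0.32,"dz":0.07,"twist":0,"fingers":6},{"dx":-0.03,"dy":-0.48,"dz":0.1,"twist":0,"fingers":6},{"dx":-0.05,"dy":-0.64,"dz":0.14,"twist":0,"fingers":6}]'; python3 look.py p4
```

```text
clock: 19.03
position: [0.5065, -0.3581, 0.0099]
orientation: [[0.078, 0.997, -0.0], [0.997, -0.078, 0.0], [0.0, -0.0, -1.0]]
force: [-0.0, 2.2, -0.4]
gripper_width: 0.702
grasp_force: 1.2
```

```bash
python3 -m pendant '[{"dx":-0.01,"dy":-0.15,"dz":0.05,"twist":0,"fingers":6},{"dx":-0.02,"dy":-0.3,"dz":0.1,"twist":0,"fingers":6},{"dx":-0.03,"dy":-0.45,"dz":0.15,"twist":0,"fingers":6},{"dx":-0.05,"dy":-0.6,"dz":0.2,"twist":0,"fingers":6},{"dx":-0.06,"dy":-0.75,"dz":0.26,"twist":0,"fingers":6},{"dx":-0.07,"dy":-0.9,"dz":0.32,"twist":0,"fingers":6},{"dx":-0.08,"dy":-1.05,"dz":0.38,"twist":0,"fingers":6},{"dx":-0.1,"dy":-1.2,"dz":0.45,"twist":0,"fingers":6}]'
```

```text
clock: 20.0
position: [0.5056, -0.3701, 0.0145]
orientation: [[0.078, 0.997, 0.0], [0.997, -0.078, 0.0], [0.0, 0.0, -1.0]]
force: [1.4, 3.2, 1.4]
gripper_width: 0.696
grasp_force: 1.5
```

```bash
python3 -m pendant '[{"dx":-0.01,"dy":-0.15,"dz":0.06,"twist":0,"fingers":6},{"dx":-0.02,"dy":-0.3,"dz":0.12,"twist":0,"fingers":6},{"dx":-0.03,"dy":-0.45,"dz":0.18,"twist":0,"fingers":6},{"dx":-0.05,"dy":-0.6,"dz":0.24,"twist":0,"fingers":6},{"dx":-0.06,"dy":-0.75,"dz":0.3,"twist":0,"fingers":6},{"dx":-0.07,"dy":-0.9,"dz":0.36,"twist":0,"fingers":6},{"dx":-0.08,"dy":-1.05,"dz":0.42,"twist":0,"fingers":6},{"dx":-0.1,"dy":-1.2,"dz":0.48,"twist":0,"fingers":6}]'; python3 look.py p5
```

```text
clock: 20.67
position: [0.5045, -0.3822, 0.0192]
orientation: [[0.078, 0.997, -0.0], [0.997, -0.078, -0.0], [-0.0, -0.0, -1.0]]
force: [-0.2, 1.0, -0.3]
gripper_width: 0.701
grasp_force: 0.7
top pan [476.8 255.7] 0.62 [ 0.473 -0.449  0.012]
```

```bash
python3 -m pendant '[{"dx":-0.01,"dy":-0.15,"dz":0.03,"twist":0,"fingers":6},{"dx":-0.02,"dy":-0.3,"dz":0.06,"twist":0,"fingers":6},{"dx":-0.03,"dy":-0.45,"dz":0.09,"twist":0,"fingers":6},{"dx":-0.05,"dy":-0.6,"dz":0.12,"twist":0,"fingers":6},{"dx":-0.06,"dy":-0.75,"dz":0.15,"twist":0,"fingers":6},{"dx":-0.07,"dy":-0.9,"dz":0.18,"twist":0,"fingers":6},{"dx":-0.08,"dy":-1.05,"dz":0.21,"twist":0,"fingers":6},{"dx":-0.1,"dy":-1.2,"dz":0.24,"twist":0,"fingers":6}]'
python3 - <<'E'
from h import *
# numeric view: how much of dock between pan nose and buffer is visible
p=viewer.get_image("top");cv2.imwrite("pics/p6.png",p["img"])
for v in (228,236,244,252,258): print(v,p["img"][v,470:526].mean(1).astype(int).tolist())
E
```

```text
clock: 21.63
position: [0.5035, -0.3942, 0.0216]
orientation: [[0.078, 0.997, -0.0], [0.997, -0.078, 0.0], [-0.0, -0.0, -1.0]]
force: [0.5, 1.8, -0.8]
gripper_width: 0.705
grasp_force: 0.7
228 [14, 18, 18, 50, 72, 86, 32, 41, 80, 60, 38, 36, 32, 32, 32, 31, 34, 33, 31, 31, 27, 18, 20, 20, 23, 20, 20, 18, 18, 21, 18, 20, 28, 34, 35, 17, 21, 20, 20, 19, 20, 20, 28, 30, 32, 34, 41, 42, 44, 45, 45, 48, 50, 52, 54, 56]
236 [16, 14, 18, 20, 18, 20, 55, 81, 83, 33, 31, 36, 41, 37, 34, 32, 33, 32, 33, 34, 32, 33, 33, 30, 21, 18, 18, 15, 20, 18, 19, 18, 19, 20, 20, 19, 20, 17, 19, 28, 41, 43, 44, 44, 46, 49, 48, 48, 48, 52, 52, 47, 41, 41, 51, 85]
244 [18, 16, 19, 16, 19, 19, 14, 13, 16, 19, 18, 18, 35, 55, 66, 82, 58, 40, 36, 37, 41, 41, 36, 34, 34, 33, 33, 33, 33, 33, 32, 32, 33, 25, 32, 39, 44, 44, 42, 44, 41, 40, 42, 42, 42, 41, 42, 39, 41, 41, 43, 74, 90, 35, 46, 67]
252 [15, 17, 17, 18, 20, 44, 47, 47, 23, 18, 24, 133, 238, 238, 238, 238, 238, 238, 238, 229, 220, 218, 218, 92, 77, 92, 224, 129, 40, 40, 42, 41, 40, 41, 41, 42, 41, 40, 41, 40, 41, 40, 40, 41, 42, 40, 38, 55, 88, 88, 46, 59, 67, 70, 73, 72]
258 [32, 31, 30, 30, 49, 49, 51, 50, 99, 116, 116, 116, 116, 116, 116, 116, 116, 229, 227, 84, 57, 76, 41, 41, 42, 41, 40, 41, 41, 42, 43, 41, 41, 42, 40, 40, 40, 41, 42, 42, 40, 43, 41, 41, 43, 74, 91, 52, 49, 67, 68, 71, 73, 74, 76, 76]
```

```bash
python3 -m pendant '[{"dx":-0.01,"dy":-0.12,"dz":0.02,"twist":0,"fingers":6},{"dx":-0.02,"dy":-0.24,"dz":0.05,"twist":0,"fingers":6},{"dx":-0.03,"dy":-0.36,"dz":0.07,"twist":0,"fingers":6},{"dx":-0.04,"dy":-0.48,"dz":0.1,"twist":0,"fingers":6},{"dx":-0.05,"dy":-0.6,"dz":0.12,"twist":0,"fingers":6},{"dx":-0.06,"dy":-0.72,"dz":0.15,"twist":0,"fingers":6}]'
python3 -m pendant '[{"dx":-0.01,"dy":-0.1,"dz":0.02,"twist":0,"fingers":6},{"dx":-0.02,"dy":-0.2,"dz":0.04,"twist":0,"fingers":6},{"dx":-0.02,"dy":-0.25,"dz":0.05,"twist":0,"fingers":6}]'
python3 -m pendant '[{"dx":-0.01,"dy":-0.1,"dz":0.02,"twist":0,"fingers":6},{"dx":-0.01,"dy":-0.15,"dz":0.03,"twist":0,"fingers":6},{"dx":-0.01,"dy":-0.15,"dz":0.03,"twist":0,"fingers":6}]'
```

```text
clock: 22.18
position: [0.5029, -0.4013, 0.0231]
orientation: [[0.078, 0.997, -0.0], [0.997, -0.078, -0.0], [-0.0, -0.0, -1.0]]
force: [0.6, 2.1, -0.9]
gripper_width: 0.704
grasp_force: 0.7
clock: 22.43
position: [0.5027, -0.4039, 0.0237]
orientation: [[0.078, 0.997, 0.0], [0.997, -0.078, -0.0], [-0.0, 0.0, -1.0]]
force: [-0.5, 1.8, -0.7]
gripper_width: 0.7
grasp_force: 0.7
clock: 22.68
position: [0.5027, -0.4054, 0.0239]
orientation: [[0.078, 0.997, 0.0], [0.997, -0.078, -0.0], [-0.0, 0.0, -1.0]]
force: [-0.9, 1.4, -1.5]
gripper_width: 0.705
grasp_force: 0.4
```

```bash
cat > n.py <<'E'
from h import *
p=viewer.get_image("top");print({v:p["img"][v,478:504].mean(1).astype(int).tolist() for v in (252,255,258)})
E
python3 n.py
python3 -m pendant '[{"dx":-0.01,"dy":-0.08,"dz":0.02,"twist":0,"fingers":6},{"dx":-0.01,"dy":-0.15,"dz":0.03,"twist":0,"fingers":6},{"dx":-0.01,"dy":-0.15,"dz":0.03,"twist":0,"fingers":6}]'
python3 -m pendant '[{"dx":-0.01,"dy":-0.08,"dz":0.02,"twist":0,"fingers":6},{"dx":-0.01,"dy":-0.15,"dz":0.03,"twist":0,"fingers":6},{"dx":-0.01,"dy":-0.15,"dz":0.03,"twist":0,"fingers":6}]';python3 n.py
```

```text
{252: [19, 17, 24, 35, 40, 38, 18, 18, 35, 165, 238, 239, 238, 239, 238, 238, 234, 217, 217, 217, 183, 78, 70, 241, 95, 42], 255: [30, 34, 51, 49, 50, 49, 96, 116, 116, 115, 115, 230, 238, 238, 238, 238, 233, 217, 217, 212, 173, 61, 40, 42, 41, 42], 258: [28, 35, 49, 51, 50, 66, 117, 115, 116, 115, 116, 116, 116, 115, 230, 237, 234, 204, 44, 47, 85, 51, 42, 42, 41, 42]}
clock: 22.98
position: [0.5025, -0.4068, 0.0242]
orientation: [[0.078, 0.997, 0.0], [0.997, -0.078, -0.0], [-0.0, 0.0, -1.0]]
force: [0.1, 0.6, -0.6]
gripper_width: 0.703
grasp_force: 0.6
clock: 23.23
position: [0.5024, -0.4083, 0.0245]
orientation: [[0.078, 0.997, -0.0], [0.997, -0.078, -0.0], [-0.0, -0.0, -1.0]]
force: [0.6, 1.4, -0.8]
gripper_width: 0.701
grasp_force: 0.5
{252: [15, 14, 19, 18, 29, 39, 38, 22, 14, 19, 87, 239, 239, 239, 239, 238, 238, 238, 216, 217, 217, 217, 83, 85, 208, 119], 255: [24, 32, 33, 44, 48, 50, 50, 63, 116, 116, 116, 116, 230, 239, 239, 238, 239, 238, 223, 217, 216, 206, 97, 52, 42, 40], 258: [31, 30, 31, 44, 50, 49, 48, 86, 116, 117, 116, 117, 116, 117, 116, 230, 238, 238, 223, 165, 61, 58, 96, 53, 42, 41]}
```

```bash
python3 - <<'E'
from h import *
p=viewer.get_image("top");a=np.radians(12);u=np.array([-.078,-.997])
for c in (502,503):print("rim now",(ray(p,(c,252),.052)[:2]-[.506,-.3525])@u)
for q in (.0215,.024):
  for lab,d in (("nose rest-at-lip",q+.046+.076),("nose at buffer",q+.1255)):
    h=d*np.cos(a)-.022*np.sin(a);z=d*np.sin(a)+.022*np.cos(a);print(q,lab,round(h,4),round(z,4))
E
python3 -m pendant '[{"dx":-0.01,"dy":-0.08,"dz":0.02,"twist":0,"fingers":6},{"dx":-0.01,"dy":-0.15,"dz":0.03,"twist":0,"fingers":6},{"dx":-0.01,"dy":-0.15,"dz":0.03,"twist":0,"fingers":6}]';python3 n.py
```

```text
rim now 0.1405467241834501
rim now 0.14289287142490936
0.0215 nose rest-at-lip 0.1358 0.0514
0.0215 nose at buffer 0.1392 0.0521
0.024 nose rest-at-lip 0.1382 0.0519
0.024 nose at buffer 0.1417 0.0526
clock: 23.58
position: [0.5023, -0.4098, 0.0248]
orientation: [[0.078, 0.997, 0.0], [0.997, -0.078, -0.0], [-0.0, 0.0, -1.0]]
force: [-0.7, 1.3, -0.1]
gripper_width: 0.705
grasp_force: 0.6
{252: [17, 17, 17, 18, 20, 35, 37, 31, 22, 12, 15, 109, 239, 239, 239, 239, 239, 238, 234, 216, 216, 216, 172, 79, 84, 242], 255: [19, 25, 29, 30, 50, 49, 49, 49, 79, 117, 117, 116, 230, 239, 239, 239, 239, 238, 234, 216, 216, 217, 175, 57, 39, 40], 258: [31, 30, 30, 30, 48, 50, 50, 50, 99, 116, 116, 115, 115, 116, 116, 115, 230, 238, 238, 217, 161, 59, 66, 100, 54, 42]}
```

```bash
python3 -m pendant '[{"dx":-0.01,"dy":-0.1,"dz":0.02,"twist":0,"fingers":6},{"dx":-0.01,"dy":-0.1,"dz":0.02,"twist":0,"fingers":6},{"dx":-0.01,"dy":-0.1,"dz":0.02,"twist":0,"fingers":6}]'; python3 n.py
python3 -m pendant '[{"dx":-0.01,"dy":-0.1,"dz":0.02,"twist":0,"fingers":6},{"dx":-0.01,"dy":-0.1,"dz":0.02,"twist":0,"fingers":6},{"dx":-0.01,"dy":-0.1,"dz":0.02,"twist":0,"fingers":6}]'; python3 n.py
```

```text
clock: 23.88
position: [0.5023, -0.4108, 0.0251]
orientation: [[0.078, 0.997, 0.0], [0.997, -0.078, -0.0], [-0.0, 0.0, -1.0]]
force: [-0.2, 0.7, -0.1]
gripper_width: 0.706
grasp_force: 0.2
{252: [15, 13, 15, 17, 19, 23, 34, 38, 30, 16, 17, 35, 170, 242, 242, 242, 243, 242, 243, 229, 211, 211, 210, 91, 78, 239], 255: [19, 18, 22, 29, 39, 49, 49, 49, 65, 78, 115, 115, 234, 242, 242, 242, 242, 242, 242, 230, 211, 210, 211, 87, 57, 42], 258: [44, 30, 31, 31, 39, 49, 50, 48, 65, 117, 116, 116, 115, 116, 116, 116, 234, 242, 242, 236, 199, 117, 70, 87, 85, 41]}
clock: 24.18
position: [0.5022, -0.4117, 0.0252]
orientation: [[0.078, 0.997, 0.0], [0.997, -0.078, 0.0], [0.0, 0.0, -1.0]]
force: [0.8, 1.8, -0.5]
gripper_width: 0.7
grasp_force: 0.7
{252: [16, 18, 16, 20, 20, 20, 29, 39, 34, 18, 15, 19, 112, 243, 242, 243, 242, 242, 242, 237, 211, 210, 210, 97, 78, 108], 255: [16, 18, 26, 26, 28, 49, 50, 50, 49, 79, 115, 116, 115, 234, 242, 242, 242, 242, 242, 242, 211, 210, 210, 202, 65, 40], 258: [29, 47, 32, 30, 31, 49, 50, 48, 49, 102, 116, 116, 116, 116, 115, 115, 234, 234, 242, 242, 209, 155, 77, 63, 91, 61]}
```

The floor shading jumped between −0.4098 and −0.4108 (239→242 and 217→211) as the contact force dipped. That means the rear has dropped behind the lip, so I'll back off.

```bash
python3 -m pendant '[{"dx":0.02,"dy":0.3,"dz":0,"twist":0,"fingers":6},{"dx":0.06,"dy":0.8,"dz":0,"twist":0,"fingers":6},{"dx":0.1,"dy":1.5,"dz":0,"twist":0,"fingers":6},{"dx":0.2,"dy":3,"dz":0.5,"twist":0,"fingers":6},{"dx":0.3,"dy":4,"dz":3,"twist":0,"fingers":6},{"dx":0.3,"dy":5,"dz":6,"twist":0,"fingers":6},{"dx":0.3,"dy":6,"dz":9.5,"twist":0,"fingers":6},{"dx":0.3,"dy":8,"dz":13,"twist":0,"fingers":6}]'
python3 -m pendant '[{"dx":-1,"dy":3.5,"dz":1,"twist":0,"fingers":6},{"dx":-3,"dy":7,"dz":1,"twist":0,"fingers":6},{"dx":-5,"dy":10.5,"dz":1,"twist":0,"fingers":6},{"dx":-7,"dy":14,"dz":1,"twist":0,"fingers":6},{"dx":-9,"dy":17.5,"dz":1,"twist":0,"fingers":6},{"dx":-11,"dy":21,"dz":1,"twist":0,"fingers":6},{"dx":-11,"dy":25,"dz":1,"twist":0,"fingers":6},{"dx":-11,"dy":29,"dz":1,"twist":0,"fingers":6}]'
python3 - <<'E'
from h import *
o=[]
p=viewer.get_image("top");cv2.imwrite("pics/end_top.png",p["img"]);o.append(cv2.resize(p["img"][200:284,400:530],(520,336),interpolation=cv2.INTER_CUBIC))
s=viewer.get_image("scene");o.append(cv2.resize(s["img"][120:204,330:400],(280,336),interpolation=cv2.INTER_CUBIC))
cv2.imwrite("pics/end.png",np.hstack(o))
for k in ["jaw_lower","jaw_upper","wax_jar","wax_jar_small","burner"]:
    r=search_frame(k,p)[:1]; print(k,[np.round(i["position"],1) for i in r])
E
```

```text
clock: 24.9
position: [0.5047, -0.3307, 0.1568]
orientation: [[0.078, 0.997, -0.0], [0.997, -0.078, -0.0], [-0.0, -0.0, -1.0]]
force: [1.2, -0.4, 0.8]
gripper_width: 0.699
grasp_force: 0.0
clock: 25.57
position: [0.3933, -0.0397, 0.1657]
orientation: [[0.079, 0.997, 0.001], [0.997, -0.079, -0.0], [0.0, 0.001, -1.0]]
force: [1.8, 0.4, 0.8]
gripper_width: 0.704
grasp_force: 0.0
jaw_lower [array([480. , 242.3])]
jaw_upper [array([156.6, 238.5])]
wax_jar [array([382.3, 176.3])]
wax_jar_small []
burner []
```

View pics/end.png

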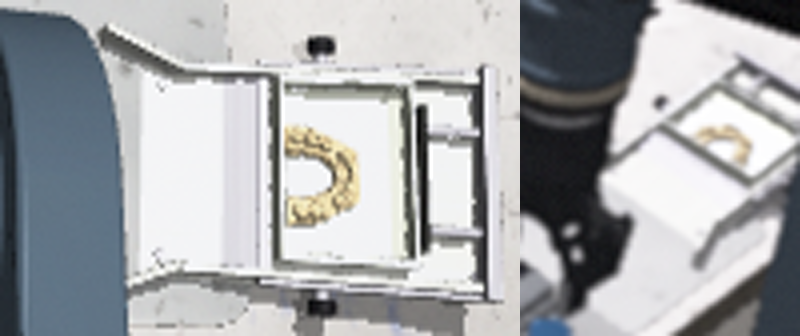

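The pan sits past the lip: its rear wall is at crop column 275, the lip's rear face at about 262, and its nose is just short of the buffer at 420. The jaw lies flat inside at (320,175).

```bash
python3 -c "
from plant import finish_job
print(finish_job())"
```

```text
the job is handed in; nothing more can be done
None
```

I handed the job in at about 26 s: the last picture shows the lower jaw lying flat in the pan and the pan behind the steel lip. I put it down as dropped and flat on the slope from a jump in the floor shading at the lip. Push force readings stayed at about 3 N or less, and I saw no sign that the other model, jars or burner were touched; my last picture check did not find the burner or small jar.

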